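# Set the bearing nut of a wheel hub

## Task

Set the bearing of the trailer hub: zero the dial gauge by turning its bezel until the red zero mark stands at the tip of the black pointer, and let go of it while you still have a hand free. Then screw the knurled brass nut on the axle clockwise until it bottoms out, back it off a quarter turn, and finish while still gripping it there, so that a colleague can rock the hub, read the play on the gauge and pin the nut. Leave the dust cap, the grease tin and the pliers where they are.

Things in the scene. Friction and masses are not known exactly. Their poses are not given: they have to be found in the camera images.
- bezel_centre (a point): Centre of the dial gauge's knurled steel bezel ring, on its vertical axis, at mid height of the ring (109 mm above the bench). The ring is 58 mm in diameter and 14 mm high and turns with the white dial face in it; the gauge lies face up. Its axis is 139 mm from the nut's axis, on the robot's right side of the hub
- gauge_stand: The fixed dial gauge: under the bezel a case 53 mm in diameter and 27 mm high, from which an 8 mm stem leads out level to the hub flange and a 10 mm long stub to the far side (their tops 8 mm below the bezel's lower edge), on a grey magnetic base (50 x 58 x 44 mm). Origin on the bench, on the nut's axis; the gauge stands in its own -y direction
- bezel (a joint): Angle of the bezel and dial face in rad, seen from above, counterclockwise positive: direction of the red zero mark, measured from gauge_stand's own +x direction. It turns both ways, as far as one likes, against a light friction of 0.05 N m and stays where it is left
- pointer (a joint): Direction of the black pointer in rad, measured like bezel and from the same line: the gauge reads zero when bezel equals pointer (or differs by whole turns). The pointer cannot be touched and does not move with the bezel
- zero_mark (a point): Inner tip of the red triangle on the dial face, 18.5 mm from the bezel's axis; a second red patch marks it on the bezel's rim. It turns with the bezel
- pointer_tip (a point): Tip of the black pointer, 18.5 mm from the bezel's axis
- nut_centre (a point): Centre of the knurled part of the brass nut, on its vertical axis (148 to 149.5 mm above the bench). The knurled part is 42 mm in diameter and 20 mm high; above it are a slotted crown of 31 mm diameter and a 20 mm axle end that reaches 178 mm above the bench
- hub_fixture: The fixed wheel hub in its bench fixture, origin on the bench on the nut's axis. Flat top of the hub barrel (62 mm across) at 130 mm above the bench, on it a 40 mm washer 6 mm high, on which the nut bottoms. Flange 130 mm in diameter at 85 to 95 mm; five studs, 51 mm from the axis, end 117 mm above the bench
- nut (a joint): Angle of the nut in rad: 0 when it is bottomed on its washer (a hard stop), growing as it is unscrewed, counterclockwise seen from above (right-hand thread, 2 mm a turn). It starts 2.4 to 3.8 rad above the stop. It turns against a friction of 0.06 N m, does not move by itself and does not come off in this range (up to 7 rad)
- nut_mark (a point): Red paint mark on the upper edge of the nut, 21 mm from its axis; it turns with the nut
- dust_cap: Steel dust cap of the hub, 53 mm in diameter, 31 mm high, origin at the centre of its underside; standing on the bench as a bystander
- grease_tin: Round tin with a brown lid, 64 mm in diameter, 42 mm high, origin at the centre of its underside; a bystander
- pliers: Blue-handled pliers lying flat, 162 mm long, 13 mm high, origin under their middle; a bystander

How it is judged:
On the way, in this order (a step that is already met when the one before it is completed fails the run):
1. The gauge is zeroed: the tip of the zero mark is within 2.5 mm of the pointer's tip (about one division), and the bezel is let go of (horizontal distance between zero_mark and pointer_tip below 0.0025 m and contact force between the fingers and bezel below 0.5 N), for 0.2 s.
2. The nut is bottomed: within 3 degrees (0.05 rad) of its stop (value of joint nut below 0.05 rad), for 0.1 s.
At the end, for the whole second after the job is handed in: The nut stands a quarter turn (90 degrees, give or take 15) above its stop, at rest, gripped between the fingers with more than 5 N, the grasp point within 20 mm of its axis and 40 mm of its centre; the gauge still reads zero within 2.5 mm at the pointer's tip (value of joint nut between 1.31 and 1.83 rad and velocity of joint nut between -0.05 and 0.05 rad/s and contact force between the fingers and nut above 5 N and horizontal distance between the grasp point and nut_centre below 0.02 m and distance between the grasp point and nut_centre below 0.04 m and horizontal distance between zero_mark and pointer_tip below 0.0025 m); the arm keeps its last pose, push and grip.
It fails at once if The dust cap, the grease tin or the pliers are pushed more than 20 mm (distance of any of dust_cap, grease_tin, pliers from where it was at the start of the episode above 0.02 m).
It also fails if it takes over 53 s, if anything falls off the work surface, if the arm or the gripper's body presses on something with over 40 N, if the wrist force passes 120 N, or if a joint passes its speed limit or range.

## Robot

A 6-joint arm with a two-finger parallel gripper is mounted at the origin on a cart in front of the work surface, level with it; the furniture and walls round the work are solid. World frame = base frame: x ahead of the robot, y to its left, z up, the work surface at z = 0. Lengths are in m, angles in rad, forces in N, time in s.
With the tool pointing down it reaches from about 0.25 to 0.775 m from the base axis. Payload 4 kg.
Tool frame: the origin (TCP) lies between the finger pads; the fingertips stand 14 mm ahead of it and the grasp point (between the pads) lies 5 mm behind it (tip_reach is the distance from the TCP to the fingertips, in m); z points along the fingers, y is the line along which they close (so a half turn about z gives the same grasp; the last joint's range is limited). The gripper opens to 94 mm and grips with 3 to 60 N. Pads are 16 mm wide; open, the fingers measure 119 mm over their backs; the gripper's body (75 mm by 177 mm) begins 78 mm behind the grasp point.
Start: joints at [-1.349, 0.087, 1.371, -0, 1.684, -0.103], TCP at [0.176, -0.521, 0.22] pointing down, gripper open.
Joint ranges: [-3.1, 3.1], [-0.76, 2.03], [0.27, 2.55], [-1.08, 4.22], [0.17, 2.65], [-2.57, 2.57]. Speed limits (rad/s): [2.79, 2.79, 3.14, 3.14, 3.14, 3.14].

## Interface

Orientations are given as [roll, pitch, yaw] about the fixed x, y, z axes, in that order (R = Rz(yaw) Ry(pitch) Rx(roll)).
In Python, from bench import * gives the robot as it stands. The module is installed in compiled form; this text tells all that it offers.
- The arm moves only by the tool servo_tool, never from a script. Its argument "targets" is a list of rows, each a list of 4 numbers: the shift along the tool's x, y, z in cm, then the turn about the tool's z in degrees. A call has 1 to 8 rows; each row is the pose to reach, as a shift and turn from the pose commanded when the call began, along the tool's axes at that moment; what a row does not reach only later rows make up. A row lasts 1/8 s, in which the tool goes at most 62.5 mm and 10.7 degrees, less where a joint would pass 70% of its speed; a pose out of reach is approached as far as the arm can. A call with a gripper value outside its range is refused whole. "claw" is the closure in counts, from 0 (fully open) to 255 (shut), set as the call begins (left out, the last holds). The fingers move at their own pace and stop on an object; the grip force is fixed at half the most. Time passes only in rows, so rows that repeat a pose let the fingers close. It gives the time, the measured TCP pose, the force, the opening and the grip force at its end, in the units of the state.
- get_obs(): the state, without advancing time (a new reading comes with each control period).
- snapshot(name): name is "scene" or "side" or "wrist"; returns the picture (400x640x3 uint8, blue, green, red); there is no depth.
- camera_model(name): a dict with "camera_matrix" (3x3 intrinsics, pixels), "k1" (the pictures are not rectified: a ray, as slopes to the right and down, at radius r is drawn at 1 + k1 r^2 times it, then the intrinsics apply), "camera_from_world" (4x4, takes a point from world to camera coordinates). Camera axes: x right, y up, looking along -z (the intrinsics and any distortion apply to the point x, -y, -z); pixel columns grow to the right and rows downward; lengths in m; the calibration is good to about 2 mm. A picture is of the moment at which its call begins: read the wrist's pose just before it. camera_model takes no time and is no camera call; for the wrist camera it gives the pose at the moment of the call.
- close_job(): hands the job in; it is judged then, once.
The state is a dict: "time": time; "joint_positions": joint angles; "qvel": joint speeds; "joint_torque": joint torques, N m; "tool_pos": TCP position; "ee_rot": TCP orientation; "wrist_force": force on the tool from outside, world axes, zero at the start; "wrist_torque": the same for the moment, N m; "width": finger opening in m; "finger_force": force on a finger pad.
Only numpy, scipy, OpenCV 4.12 (cv2) and the standard library are available. Lean on these libraries where they do the work, as an engineer would, in place of code of your own. Each camera call takes 0.05 s, during which the arm holds its last target. There are 200 camera calls.

## Working session

There is one attempt and no reset: what is moved stays moved. The work goes in short steps, Python scripts to look and compute and a tool call to move; the robot and the scene stay as the last step left them, time stands still between calls to the robot, and variables do not carry over. Pictures are saved under pics/ and viewed, at most 10 in all, crops included, and the job is handed in when it is done.

Besides the shell and the picture viewer there is one more tool, called after "Emit:" by a JSON object that holds its "name" and its "arguments", one argument or row to a line. servo_tool: Moves the arm, as the interface text tells. Its arguments: {"type":"object","properties":{"targets":{"type":"array"},"claw":{"type":"number"}},"required":["targets"]}

```bash
mkdir -p pics
cat > h.py <<'E'
from bench import *
import numpy as np, cv2
def ray(name,uv,M=None):
    M=M or camera_model(name); K=np.array(M["camera_matrix"]); k=M["k1"]; T=np.array(M["camera_from_world"])
    d=np.array([(uv[0]-K[0,2])/K[0,0],(uv[1]-K[1,2])/K[1,1]]); s=d.copy()
    for _ in range(30): s=d/(1+k*(s@s))
    R=T[:3,:3]; o=-R.T@T[:3,3]; return o,R.T@np.array([s[0],-s[1],-1])
def onz(name,uv,z,M=None):
    o,d=ray(name,uv,M); return o+d*(z-o[2])/d[2]
def proj(name,p,M=None):
    M=M or camera_model(name); K=np.array(M["camera_matrix"]); T=np.array(M["camera_from_world"])
    c=T[:3,:3]@np.array(p)+T[:3,3]; s=np.array([c[0],-c[1]])/-c[2]; s=s*(1+M["k1"]*(s@s)); return K[:2,:2]@s+K[:2,2]
E
python3 - <<'E'
from h import *
for n in("scene","wrist"):
    M=camera_model(n); im=snapshot(n); cv2.imwrite(f"pics/{n}0.png",im); print(n,np.round(M["camera_from_world"],3).tolist(),M["k1"],np.round(M["camera_matrix"],1).tolist())
o=get_obs(); print({k:np.round(v,3).tolist() for k,v in o.items()})
E
```

```text
scene [[0.909, -0.416, 0.017, -0.51], [0.232, 0.538, 0.81, -0.241], [-0.346, -0.733, 0.586, -0.696], [0.0, 0.0, 0.0, 1.0]] 0.0010657496624515857 [[430.6, 0.0, 313.9], [0.0, 430.6, 201.6], [0.0, 0.0, 1.0]]
wrist [[0.318, -0.948, -0.002, -0.548], [0.91, 0.306, -0.279, 0.028], [0.265, 0.087, 0.96, -0.392], [0.0, 0.0, 0.0, 1.0]] -0.03607690115272763 [[285.7, 0.0, 318.3], [0.0, 285.7, 196.6], [0.0, 0.0, 1.0]]
{'time': 0.1, 'joint_positions': [-1.349, 0.088, 1.372, 0.0, 1.684, -0.103], 'qvel': [-0.001, -0.002, -0.002, -0.0, -0.0, 0.001], 'joint_torque': [0.003, -34.125, -30.33, 0.072, 0.03, -0.0], 'tool_pos': [0.175, -0.521, 0.218], 'ee_rot': [-3.14, -0.0, 0.325], 'wrist_force': [0.001, 0.104, -0.122], 'wrist_torque': [-0.045, -0.032, 0.032], 'finger_force': 0.0, 'width': 0.094}
```

View pics/scene0.png

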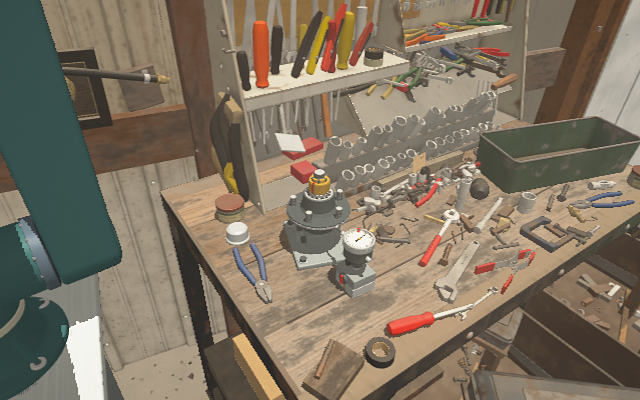

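View pics/wrist0.png

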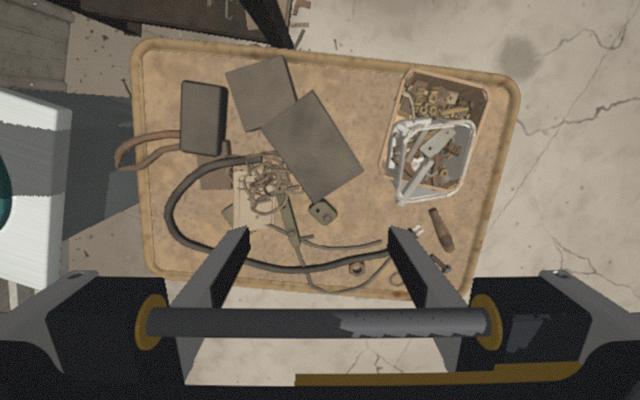

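The scene view shows the nut at about (319,185), its axle top at about (319,173), and the dial face at about (359,240). The wrist camera is not over the bench yet.

Run:
```python
from h import *
im=cv2.imread("pics/scene0.png")
b=onz("scene",(359,239),.116); n=onz("scene",(319,172.5),.178)
print(b,n,np.linalg.norm((b-n)[:2]), np.hypot(*b[:2]),np.hypot(*n[:2]))
for nm,uv in dict(tin=(229,203),cap=(237,228)).items(): print(nm,onz("scene",uv,.035))
print([onz("scene",p,.01).round(3) for p in((240,247),(258,247),(265,298))])
c=cv2.resize(im[160:300,210:390],None,fx=4.4,fy=4.2,interpolation=cv2.INTER_CUBIC); cv2.imwrite("pics/c0.png",c)
```

```text
[ 0.59716955 -0.10646357  0.116     ] [0.58242728 0.03109691 0.178     ] 0.13834818745454464 0.6065854918151166 0.5832568528915529
tin [0.44010366 0.19918571 0.035     ]
cap [0.4313936 0.1060331 0.035    ]
[array([0.426, 0.074, 0.01 ]), array([0.46 , 0.059, 0.01 ]), array([ 0.428, -0.077,  0.01 ])]
```

View pics/c0.png

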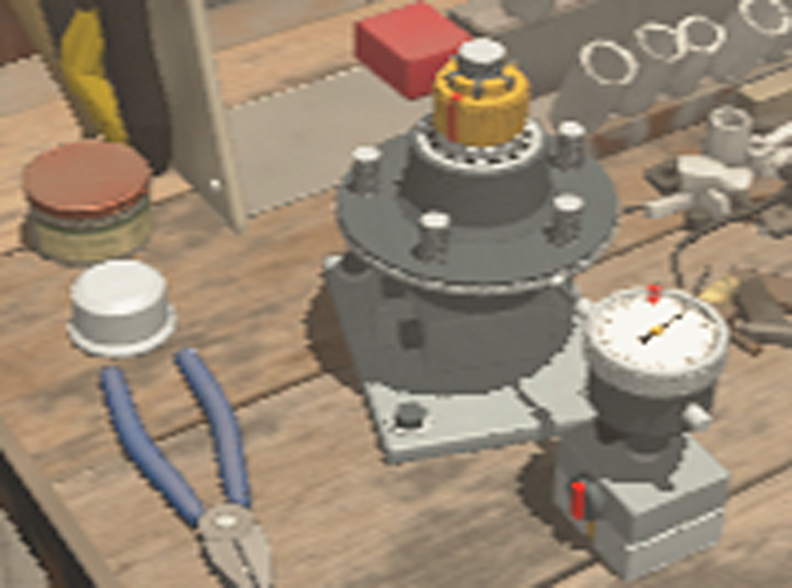

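The zoomed crop shows the nut's red mark facing the camera. The dial's red mark is at about (653,295) in the crop. The measured axis distance of 138.3 mm matches the given 139 mm. Next I go over the gauge for a wrist look.

Emit:
{"name": "servo_tool", "arguments": {
  "targets": [
    [49, -26, -3, 0],
    [49, -26, -3, 0],
    [49, -26, -3, 0],
    [49, -26, -3, 0],
    [49, -26, -3, 0],
    [49, -26, -3, 0],
    [49, -26, -3, 0],
    [49, -26, -3, 0]
  ]
}}

```text
time: 1.1
tool_pos: [0.5198, -0.157, 0.2462]
ee_rot: [3.142, 0.001, 0.325]
wrist_force: [1.2, -1.2, -0.7]
width: 0.0939
finger_force: 0.0
```

Emit:
{"name": "servo_tool", "arguments": {
  "targets": [
    [0, 0, 0, 0],
    [0, 0, 0, 0],
    [0, 0, 0, 0],
    [0, 0, 0, 0]
  ]
}}

```text
time: 1.6
tool_pos: [0.5181, -0.16, 0.2466]
ee_rot: [3.141, 0.0, 0.322]
wrist_force: [-0.1, 0.2, -0.0]
width: 0.094
finger_force: 0.0
```

Run:
```python
from h import *
o=get_obs(); print(o["time"],o["tool_pos"],o["ee_rot"],o["joint_positions"])
im=snapshot("wrist"); cv2.imwrite("pics/w1.png",im)
print(proj("wrist",(.597,-.106,.116)),proj("wrist",(.582,.031,.178)))
```

```text
1.6 [ 0.51806082 -0.15995404  0.24655079] [3.14134596e+00 4.83570307e-05 3.22370857e-01] [-4.03916111e-01  6.60814348e-02  1.34009802e+00 -2.19518151e-04
  1.73528551e+00  8.44473394e-01]
[292.74100012 103.7074462 ] [110.30454172  63.45352258]
```

View pics/w1.png

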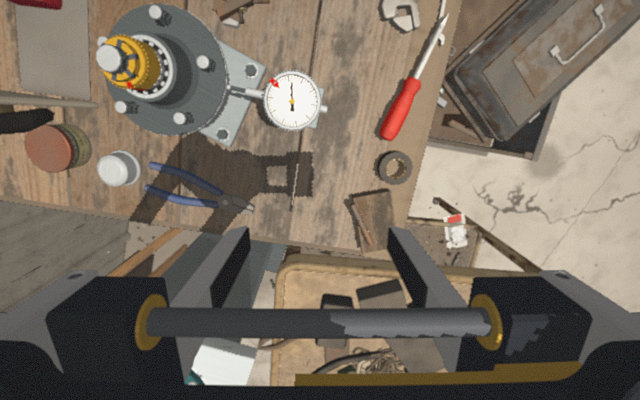

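Bezel centre is at about (292,101), red mark at about (275,84), and the pointer seems to run straight up from the centre. The nut is at about (130,62). Now measuring these precisely.

Run:
```python
from h import *
im=cv2.imread("pics/w1.png"); M=camera_model("wrist"); hsv=cv2.cvtColor(im,cv2.COLOR_BGR2HSV).astype(int)
roi=np.zeros(im.shape[:2],bool); roi[60:140,250:335]=1
h,s,v=hsv[...,0],hsv[...,1],hsv[...,2]
w=(roi&(s<40)&(v>200)).astype(np.uint8); n,l,st,ce=cv2.connectedComponentsWithStats(w); i=1+st[1:,4].argmax()
cn,_=cv2.findContours((l==i).astype(np.uint8),cv2.RETR_EXTERNAL,cv2.CHAIN_APPROX_NONE); hull=cv2.convexHull(cn[0])
P=np.array([onz("wrist",p,.113,M)[:2] for p in hull[:,0]]); (cx,cy),r=cv2.minEnclosingCircle((P*1000).astype(np.float32)); print("face",cx,cy,r)
c=np.array([cx,cy])/1000
def pol(m,nm):
    ys,xs=np.nonzero(m); Q=np.array([onz("wrist",p,.113,M)[:2]-c for p in zip(xs,ys)]); a=np.degrees(np.arctan2(Q[:,1],Q[:,0])); rr=np.hypot(*Q.T)*1000
    o=np.argsort(rr); print(nm); print([(int(rr[k]),int(a[k])) for k in o])
pol(roi&((h<8)|(h>172))&(s>150)&(v>100),"red")
Pc=proj("wrist",[*c,.113],M); yy,xx=np.mgrid[:400,:640]
pol(roi&(v<110)&(np.hypot(xx-Pc[0],yy-Pc[1])<22),"dark")
c2=cv2.resize(im[60:140,245:335],None,fx=7,fy=7,interpolation=cv2.INTER_CUBIC); cv2.imwrite("pics/c1.png",c2)
# nut
y=((h>15)&(h<35)&(s>130)&(v>100)); y[:,:80]=0;y[:,180:]=0;y[110:]=0; ys,xs=np.nonzero(y); print(len(xs),xs.mean(),ys.mean(),onz("wrist",(xs.mean(),ys.mean()),.152,M), onz("wrist",(108,55),.178,M))
```

```text
face 599.7941284179688 -107.95623016357422 31.282806396484375
red
[(23, 69), (23, 67), (24, 70), (24, 65), (24, 68), (25, 64), (25, 67), (25, 70), (25, 65), (26, 68), (26, 71), (26, 64), (26, 67), (26, 69), (28, 68), (29, 64), (29, 66), (29, 69), (29, 65), (30, 67), (30, 70), (30, 64), (30, 66), (30, 69), (31, 65), (31, 67), (31, 70), (31, 64), (31, 66), (32, 68), (32, 71), (32, 65)]
dark
[(4, 148), (5, 155), (6, 161), (7, 166), (7, 176), (7, 159), (7, 53), (8, 169), (8, 163), (8, 50), (8, 172), (13, 37), (14, 35), (15, 34)]
1581 135.9348513598988 63.33586337760911 [0.58721697 0.02767033 0.152     ] [0.58751047 0.03363953 0.178     ]
```

View pics/c1.png

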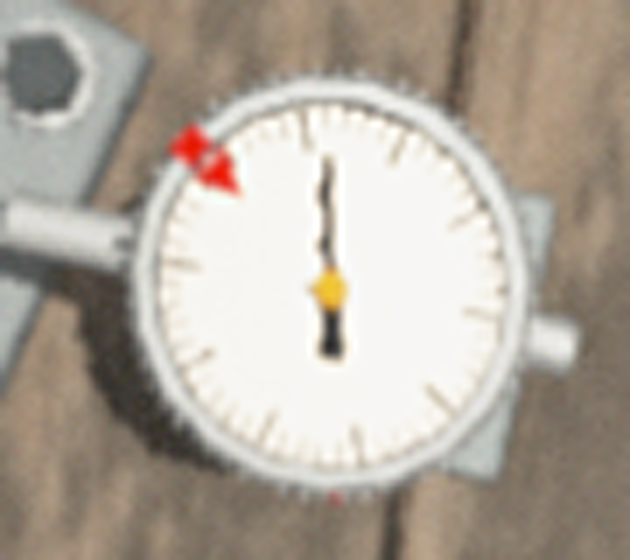

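Crop shows the gold hub at (329,289), the pointer tip up at (328,157), its thick tail at (331,352), and the red triangle's tip at (241,193).

Run:
```python
from h import *
M=camera_model("wrist")
f=lambda u,v:onz("wrist",((u+.5)/7-.5+245,(v+.5)/7-.5+60),.114,M)[:2]
c=f(328.5,287);t=f(328,157);tl=f(331,352);r=f(241,193);ro=f(188,143)
ang=lambda d:np.degrees(np.arctan2(d[1],d[0]))
print("c",c,"tip r",np.linalg.norm(t-c),"red r",np.linalg.norm(r-c),"ptr",ang(t-c),ang(t-tl),"red",ang(r-c),ang(ro-c))
for e in((108,440),(530,250)): print(e)
```

```text
c [ 0.59947399 -0.10376995] tip r 0.017364736688778956 red r 0.01741418749213416 ptr 17.29418496789915 17.989461188149477 red 61.86805121498425 63.23068045126051
(108, 440)
(530, 250)
```

Emit:
{"name": "servo_tool", "arguments": {
  "targets": [
    [9.4, -2.7, 4, -99.6],
    [9.4, -2.7, 6, -99.6],
    [9.4, -2.7, 6, -99.6],
    [9.4, -2.7, 6, -99.6],
    [9.4, -2.7, 6, -99.6],
    [9.4, -2.7, 6, -99.6],
    [9.4, -2.7, 6, -99.6],
    [9.4, -2.7, 6, -99.6]
  ]
}}

```text
time: 2.65
tool_pos: [0.599, -0.104, 0.1866]
ee_rot: [3.141, 0.0, 1.83]
wrist_force: [-0.6, -0.3, 0.3]
width: 0.0942
finger_force: 0.0
```

Emit:
{"name": "servo_tool", "arguments": {
  "targets": [
    [0, 0, 0, -10],
    [0, 0, 0, -14],
    [0, 0, 0, -14],
    [0, 0, 0, -14]
  ]
}}

```text
time: 3.15
tool_pos: [0.5991, -0.1036, 0.1865]
ee_rot: [3.142, 0.0, 2.067]
wrist_force: [0.4, 0.7, -0.9]
width: 0.0939
finger_force: 0.0
```

Run:
```python
from h import *
o=get_obs(); print(o["time"],o["tool_pos"],np.degrees(o["ee_rot"]))
M=camera_model("wrist"); im=snapshot("wrist"); cv2.imwrite("pics/w2.png",im); print(proj("wrist",(.599,-.105,.116),M),proj("wrist",o["tool_pos"],M))
cv2.imwrite("pics/c2.png",cv2.resize(im[100:330,190:450],None,fx=2.5,fy=2.5))
```

```text
3.15 [ 0.59913034 -0.10361398  0.18652822] [1.79998922e+02 7.29024454e-03 1.18452016e+02]
[316.7511864 213.113684 ] [317.49115651 248.55890957]
```

View pics/c2.png

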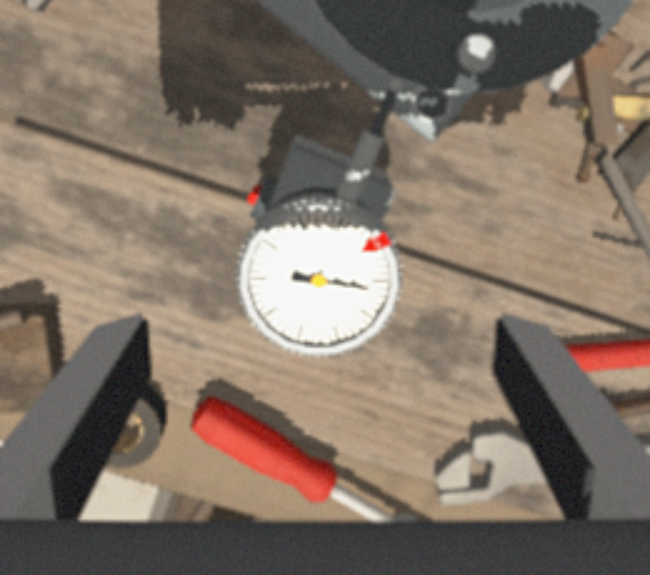

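The bezel hub sits at (317,212), within about 1.5 mm of prediction. The pointer tip is at crop (367,288) and the red tip at crop (362,250). The bezel is centred between the fingers.

Run:
```python
from h import *
M=camera_model("wrist")
f=lambda u,v:onz("wrist",((u+.5)/2.5-.5+190,(v+.5)/2.5-.5+100),.114,M)[:2]
c=f(318.5,280);t=f(367,288);tl=f(294,275);r=f(362,250)
ang=lambda d:np.degrees(np.arctan2(d[1],d[0]))
print("c",c,"tip r",np.linalg.norm(t-c),"red r",np.linalg.norm(r-c),"ptr",ang(t-c),ang(t-tl),"red",ang(r-c))
```

```text
c [ 0.59900678 -0.10420964] tip r 0.01737861329418148 red r 0.018717902428570295 ptr 18.478221451239936 17.71406319348712 red 64.4825329938467
```

Emit:
{"name": "servo_tool", "arguments": {
  "targets": [
    [0, 0, 3, 0],
    [0, 0, 5.5, 0],
    [0, 0, 7.3, 0],
    [0, 0, 7.3, 0],
    [0, 0, 7.3, 0]
  ]
}}

```text
time: 3.82
tool_pos: [0.5999, -0.1033, 0.1146]
ee_rot: [3.14, 0.001, 2.069]
wrist_force: [0.1, 0.4, 0.8]
width: 0.094
finger_force: 0.0
```

Emit:
{"name": "servo_tool", "arguments": {
  "targets": [
    [0, 0, 0, 0],
    [0, 0, 0, 0],
    [0, 0, 0, 0],
    [0, 0, 0, 0],
    [0, 0, 0, 0],
    [0, 0, 0, 0]
  ],
  "claw": 255
}}

```text
time: 4.58
tool_pos: [0.5982, -0.1038, 0.1136]
ee_rot: [-3.139, -0.0, 2.069]
wrist_force: [-4.9, -2.4, 3.4]
width: 0.0571
finger_force: 30.0
```

Gripped with 57 mm opening, matching the ring. Turning 45.5° clockwise.

Emit:
{"name": "servo_tool", "arguments": {
  "targets": [
    [0, 0, 0, 9],
    [0, 0, 0, 18],
    [0, 0, 0, 27],
    [0, 0, 0, 36],
    [0, 0, 0, 43],
    [0, 0, 0, 45.5],
    [0, 0, 0, 45.5],
    [0, 0, 0, 45.5]
  ]
}}

```text
time: 5.58
tool_pos: [0.5994, -0.1036, 0.1136]
ee_rot: [3.141, 0.001, 1.275]
wrist_force: [-1.9, -3.1, 1.5]
width: 0.0574
finger_force: 30.0
```

Emit:
{"name": "servo_tool", "arguments": {
  "targets": [
    [0, 0, 0, 0],
    [0, 0, 0, 0],
    [0, 0, 0, 0],
    [0, 0, 0, 0],
    [0, 0, 0, 0]
  ],
  "claw": 0
}}

```text
time: 6.2
tool_pos: [0.5993, -0.1031, 0.1135]
ee_rot: [3.142, -0.0, 1.275]
wrist_force: [0.4, -0.0, 0.0]
width: 0.0938
finger_force: 0.0
```

Emit:
{"name": "servo_tool", "arguments": {
  "targets": [
    [0, 0, -3, 0],
    [0, 0, -6, 0],
    [0, 0, -7.3, 0],
    [0, 0, -7.3, 0],
    [0, 0, -7.3, 0]
  ]
}}

```text
time: 6.82
tool_pos: [0.5986, -0.103, 0.1848]
ee_rot: [-3.139, 0.0, 1.275]
wrist_force: [-0.1, 0.2, -0.9]
width: 0.0936
finger_force: 0.0
```

Run:
```python
from h import *
o=get_obs(); print(o["time"],o["tool_pos"],np.degrees(o["ee_rot"]))
M=camera_model("wrist"); im=snapshot("wrist"); cv2.imwrite("pics/w3.png",im)
cv2.imwrite("pics/c3.png",cv2.resize(im[165:255,265:370],None,fx=6,fy=6,interpolation=cv2.INTER_CUBIC))
```

```text
6.825 [ 0.59860207 -0.10296207  0.18479018] [-1.79848419e+02  8.92760826e-03  7.30540951e+01]
```

View pics/c3.png

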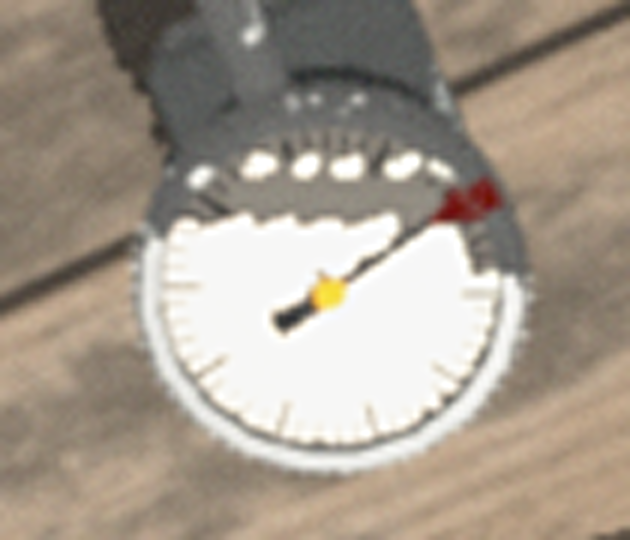

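The pointer tip lies on the red triangle's tip at about (433,219) in the crop, hub at (329,293), so the gauge is zeroed and released. On to the nut.

Emit:
{"name": "servo_tool", "arguments": {
  "targets": [
    [0, 0, -5.5, -10],
    [3, -1, -5.5, -20],
    [7, -3, -5.5, -30],
    [12.6, -5.3, -5.5, -40],
    [12.6, -5.3, -5.5, -50],
    [12.6, -5.3, -5.5, -60],
    [12.6, -5.3, -5.5, -70],
    [12.6, -5.3, -5.5, -80]
  ]
}}

```text
time: 7.88
tool_pos: [0.5848, 0.033, 0.2398]
ee_rot: [-3.14, -0.003, 2.677]
wrist_force: [0.5, -0.1, 0.2]
width: 0.0942
finger_force: 0.0
```

Emit:
{"name": "servo_tool", "arguments": {
  "targets": [
    [0, 0, 0, -10],
    [0, 0, 0, -20],
    [0, 0, 0, -30],
    [0, 0, 0, -40],
    [0, 0, 0, -50],
    [0, 0, 0, -60],
    [0, 0, 0, -70],
    [0, 0, 0, -75]
  ]
}}

```text
time: 8.88
tool_pos: [0.5848, 0.0328, 0.2398]
ee_rot: [3.139, -0.002, -2.3]
wrist_force: [0.8, 0.0, -0.5]
width: 0.094
finger_force: 0.0
```

Emit:
{"name": "servo_tool", "arguments": {
  "targets": [
    [0, 0, 0, 0],
    [0, 0, 0, 0]
  ]
}}

```text
time: 9.12
tool_pos: [0.5851, 0.0328, 0.2406]
ee_rot: [3.141, -0.001, -2.304]
wrist_force: [-0.1, 0.4, 0.3]
width: 0.0939
finger_force: 0.0
```

Run:
```python
from h import *
o=get_obs(); print(o["time"],o["tool_pos"],np.degrees(o["ee_rot"]))
M=camera_model("wrist"); im=snapshot("wrist"); cv2.imwrite("pics/w4.png",im); print(proj("wrist",(.585,.033,.178),M))
cv2.imwrite("pics/c4.png",cv2.resize(im[80:330,190:450],None,fx=2.4,fy=2.4))
```

```text
9.125 [0.58505336 0.03280346 0.24063092] [ 1.79940530e+02 -5.69213819e-02 -1.32018674e+02]
[317.94905909 213.29065461]
```

View pics/c4.png

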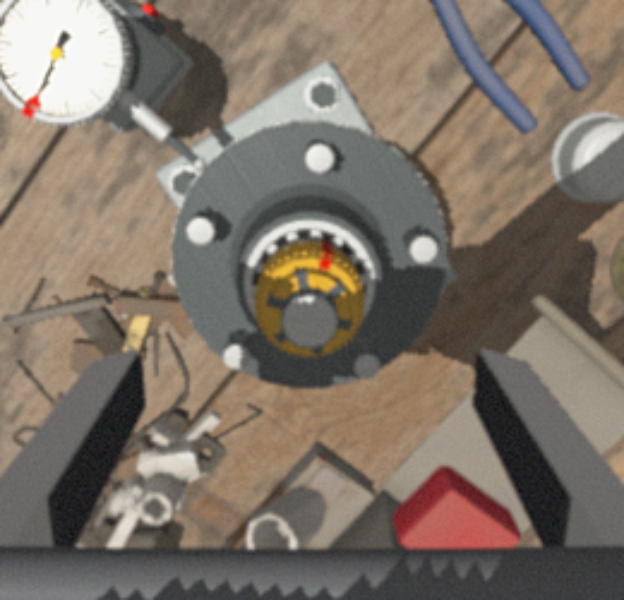

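The axle top is at about (319,213) in the image, within 1 mm of prediction. Nut mark is at crop (326,258). The dial still shows pointer and red mark together. Descending and gripping.

Emit:
{"name": "servo_tool", "arguments": {
  "targets": [
    [0, 0, 3, 0],
    [0, 0, 6, 0],
    [0, 0, 8, 0],
    [0, 0, 8.6, 0],
    [0, 0, 8.6, 0],
    [0, 0, 8.6, 0]
  ]
}}

```text
time: 9.93
tool_pos: [0.586, 0.0328, 0.1569]
ee_rot: [-3.14, 0.001, -2.303]
wrist_force: [-0.1, 0.1, -0.2]
width: 0.0941
finger_force: 0.0
```

Emit:
{"name": "servo_tool", "arguments": {
  "targets": [
    [0, 0, 0, 0],
    [0, 0, 0, 0],
    [0, 0, 0, 0],
    [0, 0, 0, 0],
    [0, 0, 0, 0],
    [0, 0, 0, 0],
    [0, 0, 0, 0],
    [0, 0, 0, 0]
  ],
  "claw": 255
}}

```text
time: 10.92
tool_pos: [0.585, 0.0331, 0.1554]
ee_rot: [3.141, -0.0, -2.303]
wrist_force: [-1.6, 1.8, 1.4]
width: 0.041
finger_force: 30.0
```

Emit:
{"name": "servo_tool", "arguments": {
  "targets": [
    [0, 0, 0, 9],
    [0, 0, 0, 18],
    [0, 0, 0.01, 27],
    [0, 0, 0.02, 36],
    [0, 0, 0.03, 45],
    [0, 0, 0.03, 54],
    [0, 0, 0.04, 60],
    [0, 0, 0.04, 60]
  ]
}}

```text
time: 11.92
tool_pos: [0.585, 0.033, 0.1551]
ee_rot: [3.141, -0.001, 2.934]
wrist_force: [-1.8, 1.1, 1.5]
width: 0.0414
finger_force: 30.0
```

```bash
python3 -c "
from h import *
o=get_obs(); print(o['tool_pos'],np.degrees(o['ee_rot']),o['wrist_force'],o['wrist_torque'])"
```

```text
[0.5850469  0.03298059 0.15510126] [ 1.79993308e+02 -3.44568396e-02  1.68123340e+02] [-1.82826945  1.08679942  1.52046978] [ 0.18028491  0.25137449 -0.01952362]
```

Emit:
{"name": "servo_tool", "arguments": {
  "targets": [
    [0, 0, 0, 9],
    [0, 0, 0, 18],
    [0, 0, 0.01, 27],
    [0, 0, 0.02, 36],
    [0, 0, 0.03, 45],
    [0, 0, 0.03, 54],
    [0, 0, 0.04, 63],
    [0, 0, 0.04, 70]
  ]
}}

```text
time: 12.92
tool_pos: [0.585, 0.0329, 0.1547]
ee_rot: [-3.141, -0.0, 1.709]
wrist_force: [-2.0, 1.7, 1.7]
width: 0.0415
finger_force: 30.0
```

```bash
cat > st.py <<'E'
from h import *
o=get_obs(); print(o['time'],o['tool_pos'],np.degrees(o['ee_rot'][2]),o['wrist_force'],o['wrist_torque'][2],o['joint_torque'][5])
E
python3 st.py
```

```text
12.925 [0.58496209 0.03290495 0.15468325] 97.9424467047647 [-2.02041336  1.70897172  1.66781912] 0.09789656260038546 -0.68386260420084
```

Emit:
{"name": "servo_tool", "arguments": {
  "targets": [
    [0, 0, 0, 5],
    [0, 0, 0, 10],
    [0, 0, 0, 15],
    [0, 0, 0.01, 20]
  ]
}}

```text
time: 13.42
tool_pos: [0.5849, 0.0329, 0.1546]
ee_rot: [-3.141, 0.0, 1.362]
wrist_force: [-1.7, 1.2, 1.8]
width: 0.0412
finger_force: 30.0
```

```bash
python3 st.py
```

```text
13.425 [0.58493835 0.03290844 0.15461019] 78.02083215602045 [-1.67874471  1.1678614   1.77291147] -0.0021393895070655755 -0.5084284767508507
```

Emit:
{"name": "servo_tool", "arguments": {
  "targets": [
    [0, 0, 0, 5],
    [0, 0, 0, 10],
    [0, 0, 0, 15],
    [0, 0, 0.01, 20]
  ]
}}

```text
time: 13.92
tool_pos: [0.5849, 0.0329, 0.1545]
ee_rot: [-3.141, 0.0, 1.013]
wrist_force: [-1.4, 1.4, 1.1]
width: 0.0413
finger_force: 30.0
```

```bash
python3 st.py
```

```text
13.925 [0.58490348 0.03292016 0.15447809] 58.02320887408065 [-1.42794875  1.39771186  1.13741696] 0.048893044002630726 -0.5083924904465675
```

Emit:
{"name": "servo_tool", "arguments": {
  "targets": [
    [0, 0, 0, 5],
    [0, 0, 0, 10],
    [0, 0, 0, 15]
  ]
}}

```text
time: 14.3
tool_pos: [0.5849, 0.033, 0.1544]
ee_rot: [-3.141, 0.001, 0.751]
wrist_force: [-2.0, 0.9, 1.1]
width: 0.0414
finger_force: 30.0
```

```bash
python3 st.py
```

```text
14.3 [0.58487518 0.03295132 0.15435905] 43.020819736600856 [-2.04148194  0.85101289  1.06007027] 0.08187391099748002 -0.508093424141407
```

Emit:
{"name": "servo_tool", "arguments": {
  "targets": [
    [0, 0, 0, 5],
    [0, 0, 0, 10],
    [0, 0, 0, 15]
  ]
}}

```text
time: 14.68
tool_pos: [0.5854, 0.0333, 0.1545]
ee_rot: [-3.141, -0.001, 0.491]
wrist_force: [0.2, 1.9, -0.2]
width: 0.0413
finger_force: 30.0
```

```bash
python3 st.py
```

```text
14.675 [0.58542843 0.03329529 0.15446864] 28.158037413789735 [ 0.23523943  1.89514195 -0.1657467 ] 0.7472205014601141 0.2724264655262232
```

Emit:
{"name": "servo_tool", "arguments": {
  "targets": [
    [0, 0, 0, 3],
    [0, 0, 0, 3],
    [0, 0, 0, 3]
  ]
}}

```text
time: 15.05
tool_pos: [0.5855, 0.0332, 0.1545]
ee_rot: [-3.141, -0.001, 0.44]
wrist_force: [0.8, 1.7, 0.7]
width: 0.0416
finger_force: 30.0
```

```bash
python3 st.py; python3 -c "
from h import *
cv2.imwrite('pics/w5.png',snapshot('wrist'))
o=snapshot('scene');cv2.imwrite('pics/s5.png',o)"
```

```text
15.05 [0.5854914  0.03323649 0.15449006] 25.19405479558804 [0.80711463 1.74962251 0.69543857] 0.6286387034547056 0.6172020547091961
```

Emit:
{"name": "servo_tool", "arguments": {
  "targets": [
    [0, 0, 0, -8],
    [0, 0, 0, -16],
    [0, 0, 0, -24],
    [0, 0, -0.01, -32],
    [0, 0, -0.02, -40],
    [0, 0, -0.02, -45],
    [0, 0, -0.02, -45]
  ]
}}

```text
time: 16.02
tool_pos: [0.5852, 0.0335, 0.1548]
ee_rot: [-3.141, -0.001, 1.222]
wrist_force: [-0.6, 5.4, 1.4]
width: 0.0412
finger_force: 30.0
```

```bash
python3 st.py
```

```text
16.025 [0.58515016 0.03352139 0.15476197] 69.9922454933871 [-0.61181098  5.44923598  1.36369462] 0.06101919489008913 -0.11202124413102865
```

Emit:
{"name": "servo_tool", "arguments": {
  "targets": [
    [0, 0, 0, -8],
    [0, 0, 0, -16],
    [0, 0, 0, -24],
    [0, 0, -0.01, -32],
    [0, 0, -0.02, -40],
    [0, 0, -0.02, -46],
    [0, 0, -0.02, -46],
    [0, 0, -0.02, -46]
  ]
}}

```text
time: 17.02
tool_pos: [0.5847, 0.0335, 0.155]
ee_rot: [-3.141, -0.002, 2.024]
wrist_force: [-2.6, 4.4, 2.3]
width: 0.0415
finger_force: 30.0
```

```bash
python3 st.py
python3 - <<'E'
from h import *
a=cv2.imread('pics/w5.png'); s5=cv2.imread('pics/s5.png'); b=snapshot('wrist'); s=snapshot('scene'); cv2.imwrite('pics/w6.png',b); cv2.imwrite('pics/s6.png',s)
f=lambda i,y0,y1,x0,x1:cv2.resize(i[y0:y1,x0:x1],(390,290),interpolation=cv2.INTER_CUBIC)
cv2.imwrite('pics/m.png',np.vstack([np.hstack([f(a,150,280,230,405),f(b,150,280,230,405)]),np.hstack([f(s5,150,270,270,430),f(s,150,270,270,430)])]))
E
```

```text
17.025 [0.58470689 0.03352743 0.15497099] 115.95746673610803 [-2.64113066  4.36978304  2.28754952] 0.05519240254243819 0.056530984584242105
```

View pics/m.png

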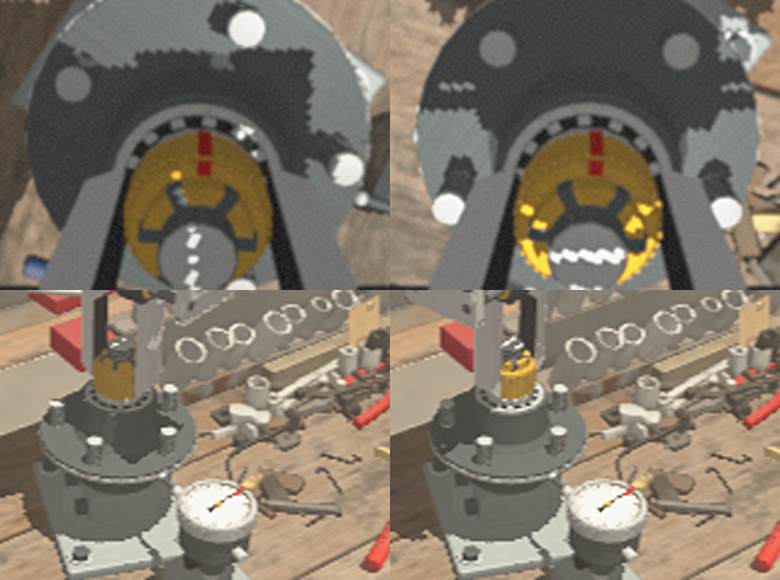

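The nut mark sits at the same place between the fingers before and after the back-off (crop x about 204 and 206), so the nut followed the full 90.8°. The gauge still reads zero.

```bash
python3 -c "
from bench import *
print(close_job())"
```

```text
the job is handed in; nothing more can be done
None
```

The job is handed in: the gauge reads zero and the bezel is released, and the nut was bottomed, backed off about 90° and is still gripped at 30 N; the hand-in returned no verdict.

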